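# Offer a cabinet door up to its hinge and hold it for the pin

### The arm

A 6-joint arm with a two-finger parallel gripper is mounted at the origin on a cart in front of the work surface, level with it; the furniture and walls round the work are solid. World frame = base frame: x ahead of the robot, y to its left, z up, the work surface at z = 0. Lengths are in m, angles in rad, forces in N, time in s.
With the tool pointing down it reaches from about 0.425 to 0.95 m from the base axis. Payload 3.5 kg.
Tool frame: the origin (TCP) lies midway between the tips of the shut fingers; the grasp point (between the pads) lies ctrl.hold_point_z behind it (ctrl.hold_point_z is the distance from the TCP to the grasp point, in m); z points along the fingers, x is the direction in which the jaws open and shut, and the axes are right-handed (so a half turn about z gives the same grasp; the last joint's range is limited). The gripper opens to 85 mm and grips with 20 to 120 N. Pads are 22 mm wide; open, the fingers measure 114 mm over their backs; the gripper's body (76 mm by 85 mm) begins 54 mm behind the grasp point. The pads swing forward as they close: fully open they stand 13 mm farther back than shut.
Start: joints at [-1.452, 0.286, 1.577, -0, 1.279, -0.15], TCP at [0.179, -0.651, 0.231] pointing down, gripper open.
Joint ranges: [-2.77, 2.77], [-0.9, 2.22], [0.21, 2.48], [-1.53, 4.67], [0.24, 2.81], [-2.84, 2.84]. Speed limits (rad/s): [2.79, 2.79, 3.14, 3.14, 3.14, 3.14].

### API

Orientations are given as a unit quaternion [x, y, z, w].
In Python, from plant import ctrl gives the robot as it stands.
- The arm moves only by the tool step_arm, never from a script. Its arguments are lists of equal length, an entry for each row: "gripper": the gripper's target within -1 to 1 (shut at 1, half-way at 0, fully open at -1); "linear": the shift along the tool's x, y, z in m, a list of three; "delta_rot": the turn, a rotation vector about the tool's x, y, z in degrees, a list of three. A call has 1 to 20 rows; each row is the pose to reach, as a shift and turn from the pose commanded when the call began, along the tool's axes at that moment; what a row does not reach only later rows make up. A row lasts 1/8 s, in which the tool goes at most 62.5 mm and 10.7 degrees, less where a joint would pass 70% of its speed; a pose out of reach is approached as far as the arm can. A call with a gripper value outside its range is refused whole. The fingers move at their own pace and stop on an object; "grip_force" is the grip in N (left out, the last holds). Time passes only in rows, so rows that repeat a pose let the fingers close. It gives the time, the measured TCP pose, the force and the opening at its end, in the units of the state.
- ctrl.get_state(): the state, without advancing time (a new reading comes with each control period).
- ctrl.read_camera(name): name is "scene" or "top" or "wrist"; returns a dict with "frame" (420x560x3 uint8, red, green, blue), "fx", "fy", "cx", "cy" (pixels), "view" (4x4, takes a point from world to camera coordinates). Camera axes: x right, y down, z forward; pixel columns grow to the right and rows downward; lengths in m; the calibration is good to about 2 mm. A picture is of the moment at which its call begins. There is no depth.
- ctrl.sign_off(): hands the job in, once; it reports no verdict.
The state is a dict: "time": time; "qpos": joint angles; "dq": joint speeds; "joint_efforts": joint torques, N m; "eef_pos": TCP position; "tcp_rot": TCP orientation; "contact_force": force on the tool from outside, world axes, zero at the start; "wrist_torque": the same for the moment, N m; "opening": opening from 0.0 (shut) to 1.0 (fully open).
Only numpy, scipy, OpenCV 4.12 (cv2) and the standard library are available. Lean on these libraries where they do the work, as an engineer would, in place of code of your own. Each camera call takes 0.05 s, during which the arm holds its last target. There are 200 camera calls.

### The job

The door of the small eye-model cabinet has been washed and stands in the wire drying stand: lift it out and offer it up to the cabinet, wide open (standing straight out in front of the hinge side), so that its two hinge knuckles sit in the two gaps between the cabinet's three and all five holes stand in one line. Hold it there lightly and still, clear of the bench, so that a colleague can drop the hinge pin in: finish while still holding the door, and leave the pin and the other things on the bench where they are.

Things in the scene. Friction and masses are not known exactly. Their poses are not given: they have to be found in the camera images.
- cabinet: Small white open-fronted cabinet, fixed, 130 mm deep (x), 150 wide (y), 190 high. Origin: centre of its underside, on the bench. Its open front faces its own -x. Its steel hinge leaf is on the outside of the right-hand wall (-y side), three barrel knuckles standing in front of the front face; their common bore axis is upright at x = -78, y = -76.5 mm.
- jamb_leaf (a point): Middle of the cabinet's hinge, on its bore axis, 100 mm above the bench; axes as the cabinet's. The hinge spans 50 to 150 mm above the bench: knuckles 18 mm high, 16 mm outside, 9 mm bore, and two 23 mm gaps open to front and sides. In a gap the plate's edge lies 9.5 mm behind the axis (+x), so a door knuckle pushed past alignment stops after 1.5 mm.
- gap_lower (a point): Point on the bore axis of the cabinet's hinge, at mid-height of the lower gap: 79.5 mm above the bench. Axes as the cabinet's.
- gap_upper (a point): Point on the bore axis of the cabinet's hinge, at mid-height of the upper gap: 120.5 mm above the bench. Axes as the cabinet's.
- door: Loose door, white frame and clear pane, 130 mm wide (x), 10 thick (y), 140 high (z), about 0.3 kg, upright in the stand, underside 11 mm above the bench. Origin: middle of its underside. +x points to its hinge edge; -y is its outer face, with the 3 mm steel hinge leaf near +x and a bar pull near -x (45 to 95 mm up, 18 mm out). Bore axis upright at x = 77, y = -6.5 mm.
- door_top (a point): Middle of the door's top edge, 140 mm above its underside; axes as the door's. The top rail, 30 mm high and free along its length, is the place to grip, from above, across the 10 mm. Fitted wide open, the door's x and y axes are parallel to the cabinet's, its panel in front of the cabinet, hinge edge towards it, underside 30 mm and this point 170 mm above the bench.
- knuckle_lower (a point): Point on the door's bore axis at mid-height of its lower knuckle, 49.5 mm above the door's underside. Axes as the door's. The door's knuckles are 16 mm outside, 9 mm bore, 19 mm high: 2 mm play above and below in a gap. Lined up means within about 3 mm: the pin is 7 mm with a round nose.
- knuckle_upper (a point): Point on the door's bore axis at mid-height of its upper knuckle, 90.5 mm above the door's underside. Axes as the door's.
- stand: Wire drying stand, fixed, 122 mm (x) by 108 mm (y), with wire loops 70 mm high that form slots along its x. Origin: centre of its foot on the bench. The door stands in the middle slot (14 mm wide between the wires), its x along the stand's x; the underside must rise about 65 mm to come clear.
- scope_near: The nearer of two fixed stereo microscopes on the bench to the right. Origin: in its foot, on the bench. Its foot reaches from about 0.53 to 0.87 m ahead of the robot and from 0.01 m left to 0.25 m right of its middle; its eyepieces lean towards the robot to 0.48 m ahead, 0.06 to 0.22 m right of the middle, 0.2 to 0.42 m above the bench. Keep the arm clear of it.
- scope_mid: The second fixed microscope, farther right. Origin: in its foot, on the bench. Its eyepieces lean towards the robot to 0.46 m ahead, 0.34 to 0.51 m right of the middle, 0.25 to 0.48 m above the bench. Keep the arm clear of it.
- hinge_pin: The loose bent steel hinge pin, 7 mm thick, 125 mm long, lying on the bench beside the cabinet's right wall. Leave it alone.
- hex_key: Loose black hex key, 84 mm long, on the bench to the left of the cabinet. Leave it alone.
- suture_d: Loose suture packet, 58x92x10 mm, lying on top of the cabinet. Leave it alone.
- ophthalmoscope: Loose black ophthalmoscope, 48x209x30 mm, near the front edge, before the nearer microscope. Leave it alone.
- otoscope_handle: Loose black otoscope, 60x165x31 mm, before the nearer microscope. Leave it alone.
- tape_roll: Loose roll of tape, 96 mm across, 25 mm high, near the front edge at the right. Leave it alone.
- usb_stick: Loose memory stick, 19x68x11 mm, before the nearer microscope. Leave it alone.
- lens_cap: Loose black lens cap, 43 mm across, 13 mm high, before the microscopes. Leave it alone.

How it is judged:
By the outcome, as a careful person would: the job done as asked, in the order asked, and still so for the second after the job is handed in, while the arm keeps its last pose, push and grip.
It also fails if it takes over 48 s, if anything falls off the work surface, if the arm or the gripper's body presses on something with over 40 N, if the wrist force passes 120 N, or if a joint passes its speed limit or range.

## Working session

There is one attempt and no reset: what is moved stays moved. The work goes in short steps, Python scripts to look and compute and a tool call to move; the robot and the scene stay as the last step left them, time stands still between calls to the robot, and variables do not carry over. Pictures are saved under pics/ and viewed, on a budget of 10 in all, crops included, one or two more only if the job needs it, and the job is handed in when it is done.

Besides the shell and the picture viewer there is one more tool, called after "Request:" by a JSON object that holds its "name" and its "arguments". step_arm: Moves the arm, as the interface text tells. Its arguments: {"type":"object","properties":{"gripper":{"type":"array"},"linear":{"type":"array"},"delta_rot":{"type":"array"},"grip_force":{"type":"number"}},"required":["gripper","linear","delta_rot"]}

```bash
mkdir -p pics; ls
cat > h.py <<'E'
import numpy as np, cv2
from plant import ctrl
from scipy.spatial.transform import Rotation as R
def ray(c,u,v):
    V=np.array(c["view"]); Rm,t=V[:3,:3],V[:3,3]
    d=Rm.T@np.array([(u-c["cx"])/c["fx"],(v-c["cy"])/c["fy"],1]); return -Rm.T@t,d
def onz(c,u,v,z):
    o,d=ray(c,u,v); return o+d*(z-o[2])/d[2]
def proj(c,p):
    V=np.array(c["view"]); q=V[:3,:3]@np.array(p)+V[:3,3]
    return np.array([c["fx"]*q[0]/q[2]+c["cx"],c["fy"]*q[1]/q[2]+c["cy"]])
def tri(c1,p1,c2,p2):
    o1,d1=ray(c1,*p1);o2,d2=ray(c2,*p2)
    s=np.linalg.lstsq(np.c_[d1,-d2],o2-o1,rcond=None)[0]
    a,b=o1+d1*s[0],o2+d2*s[1]; return (a+b)/2,np.linalg.norm(a-b)
def cam(n,f=None):
    c=ctrl.read_camera(n)
    if f: cv2.imwrite('pics/'+f,cv2.cvtColor(c["frame"],cv2.COLOR_RGB2BGR))
    return c
E
python3 - <<'E'
from h import *
import pickle
for n in("scene","top"):
    c=cam(n,n+'0.png'); pickle.dump(c,open(n+'.pkl','wb')); V=np.array(c["view"]); print(n,c["fx"],-V[:3,:3].T@V[:3,3],V[2,:3])
s=ctrl.get_state();print(ctrl.hold_point_z,s)
E
```

```text
pics
scene 461.576253976493 [ 0.13715756 -0.77346514  1.01340587] [ 0.33993189  0.60971232 -0.71602877]
top 470.4397507201027 [ 0.37032987 -0.03868184  1.40511603] [ 1.53363032e-01 -4.24475409e-04 -9.88169824e-01]
0.0187 {'time': 0.1, 'qpos': array([-1.45195737e+00,  2.87084112e-01,  1.57803302e+00,  2.48234140e-05,
        1.27858656e+00, -1.49983944e-01]), 'dq': array([ 1.09191967e-03, -1.30254317e-03, -2.82085479e-03,  8.42423350e-05,
       -3.71054959e-03, -5.17280290e-04]), 'joint_efforts': array([ 1.25680985e-03, -4.07294333e+01, -2.93697453e+01, -1.01375490e-04,
        3.44525622e-03,  2.26681829e-05]), 'eef_pos': array([ 0.17925186, -0.65015207,  0.23007949]), 'tcp_rot': array([ 7.95483649e-01, -6.05974133e-01, -7.26119138e-04, -7.66165026e-04]), 'contact_force': array([-0.74290967,  0.16833095,  0.31598554]), 'wrist_torque': array([ 0.03442758,  0.00876394, -0.04275836]), 'opening': 1.000661510317376}
```

View pics/scene0.png

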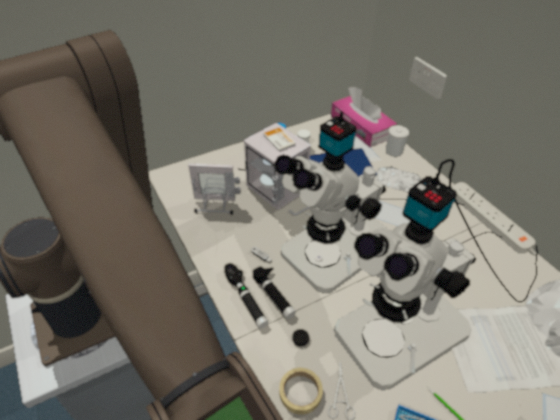

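View pics/top0.png

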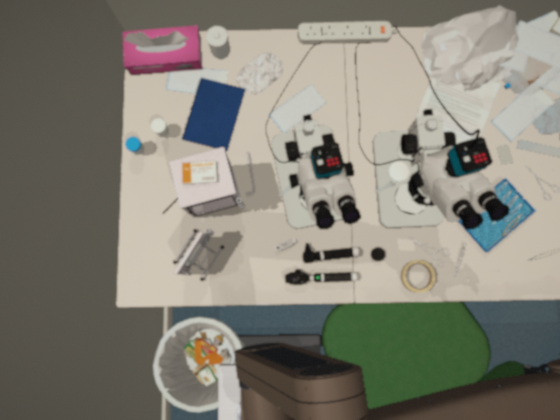

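The top view shows the cabinet at about (203,180), the stand with the door at about (200,253), and the pin at about (250,175). In the scene view the door is at about (213,183) and the cabinet at about (275,165). Next I enlarge both areas.

Run:
```python
import cv2,numpy as np
a=cv2.imread('pics/top0.png')[140:290,155:265]; b=cv2.imread('pics/scene0.png')[120:225,180:325]
a=cv2.resize(a,None,fx=4,fy=4,interpolation=cv2.INTER_CUBIC)[:600]
b=cv2.resize(b,None,fx=2.45,fy=2.45,interpolation=cv2.INTER_CUBIC)
o=np.zeros((600,800,3),np.uint8); o[:,:440]=a; o[:b.shape[0],442:442+b.shape[1]]=b
cv2.imwrite('pics/z1.png',o)
```

```text
(no output)
```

View pics/z1.png

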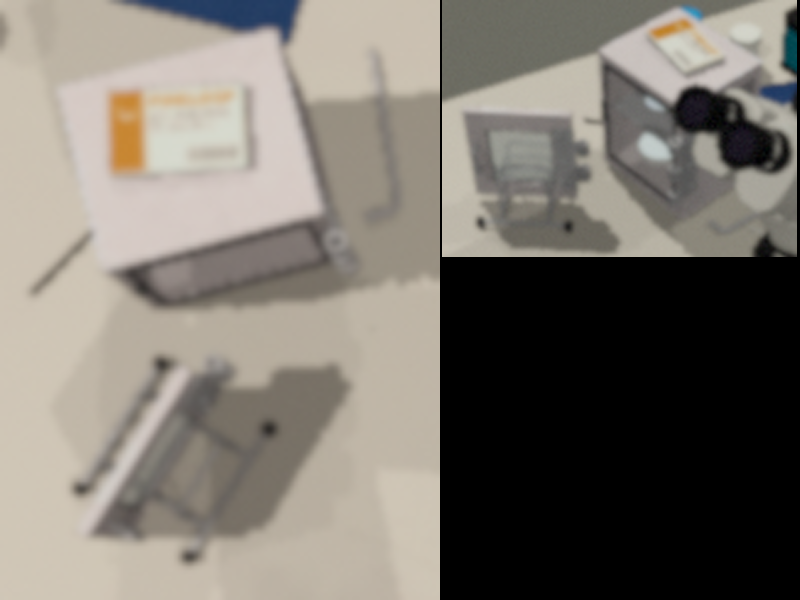

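The enlarged top view shows the cabinet top corners at crop (62,90), (282,33), (325,210) and (105,270). The upper hinge knuckle is at (335,240). The door's top edge runs from (88,533) to (185,370), with its knuckle at (218,365).

Run:
```python
from h import *
import pickle
t=pickle.load(open('top.pkl','rb')); s=pickle.load(open('scene.pkl','rb'))
P=lambda x,y,z: onz(t,155+x/4-.375,140+y/4-.375,z)
c=[P(*p,.19) for p in[(62,90),(282,33),(325,210),(105,270)]]
print(np.round(c,3)); print('sides',[round(np.linalg.norm(c[i]-c[i-1]),3) for i in range(4)])
x=(c[0]+c[1]-c[2]-c[3])[:2]; y=(c[0]+c[3]-c[1]-c[2])[:2]
print('cab yaw',np.degrees(np.arctan2(x[1],x[0])),np.degrees(np.arctan2(-y[0],y[1])))
a=np.arctan2(x[1],x[0]); m=np.mean(c,0)[:2]; Rz=lambda a:np.array([[np.cos(a),-np.sin(a)],[np.sin(a),np.cos(a)]])
print('centre',m,'axis from corners',m+Rz(a)@[-.078,-.0765],'direct',P(335,240,.15))
A,B=P(88,533,.151),P(185,370,.151); d=B-A
print('door',A,B,np.linalg.norm(d),'yaw',np.degrees(np.arctan2(d[1],d[0])),'mid',(A+B)/2,'knuck',P(218,365,.111))
b=np.arctan2(d[1],d[0]); print('pred knuck',((A+B)/2)[:2]+Rz(b)@[.077,-.0065])
# feet of stand
for p in[(162,363),(80,488),(268,428),(190,556)]: print('foot',P(*p,.005))
e=ctrl.get_state(); print(R.from_quat(e['tcp_rot']).as_matrix().round(3))
```

```text
[[0.702 0.261 0.19 ]
 [0.738 0.115 0.19 ]
 [0.617 0.086 0.19 ]
 [0.58  0.231 0.19 ]]
sides [np.float64(0.126), np.float64(0.151), np.float64(0.124), np.float64(0.149)]
cab yaw 13.622051304548147 14.251490453274931
centre [0.65935386 0.17331135] axis from corners [0.60156495 0.080593  ] direct [0.60454472 0.08385935 0.15      ]
door [0.4102959  0.24789573 0.151     ] [0.51762234 0.18464736 0.151     ] 0.12457656468401651 yaw -30.511199590669243 mid [0.46395912 0.21627155 0.151     ] knuck [0.5253784  0.16895372 0.111     ]
pred knuck [0.52699683 0.17157818]
foot [0.54036385 0.22792567 0.005     ]
foot [0.44818828 0.28774745 0.005     ]
foot [0.49015541 0.14841388 0.005     ]
foot [0.39673149 0.20573878 0.005     ]
[[ 0.266 -0.964 -0.   ]
 [-0.964 -0.266  0.002]
 [-0.002 -0.    -1.   ]]
```

```bash
cat >> h.py <<'E'
def rows(way,yaws):
    "world TCP points + desired tool-x yaw (deg), tool kept down -> tool-frame rows"
    s=ctrl.get_state(); M=R.from_quat(s['tcp_rot']).as_matrix()
    for p,y in zip(way,yaws):
        a=np.radians(y); T=np.c_[[np.cos(a),np.sin(a),0],[np.sin(a),-np.cos(a),0],[0,0,-1]]
        print(np.round(M.T@(np.array(p)-s['eef_pos']),4).tolist(),np.round(np.degrees(R.from_matrix(M.T@T).as_rotvec()),1).tolist())
E
python3 - <<'E'
from h import *
W=[(.179,-.65,.29),(.20,-.62,.34),(.225,-.57,.38),(.25,-.515,.41),(.275,-.46,.43),(.3,-.405,.45),(.325,-.35,.45),(.35,-.295,.45),(.375,-.24,.45),(.40,-.18,.45),(.41,-.12,.45),(.42,-.06,.45),(.43,0,.45),(.44,.06,.45),(.45,.12,.45),(.46,.18,.42),(.466,.216,.38),(.466,.216,.33),(.466,.216,.30),(.466,.216,.30)]
rows(W,np.clip(-74.6+10*np.arange(20),-75,59))
E
```

```text
[-0.0003, 0.0002, -0.0599] [-0.0, 0.1, 0.0]
[-0.0238, -0.028, -0.1099] [-0.0, 0.1, -10.0]
[-0.0654, -0.0654, -0.1498] [-0.0, 0.1, -20.0]
[-0.1119, -0.1042, -0.1797] [-0.1, 0.1, -30.0]
[-0.1583, -0.1429, -0.1995] [-0.1, 0.1, -40.0]
[-0.2047, -0.1816, -0.2194] [-0.1, 0.1, -50.0]
[-0.2511, -0.2203, -0.2193] [-0.1, 0.1, -60.0]
[-0.2975, -0.259, -0.2192] [-0.1, 0.1, -70.0]
[-0.3439, -0.2977, -0.2191] [-0.1, 0.1, -80.0]
[-0.3951, -0.3378, -0.219] [-0.1, 0.1, -90.0]
[-0.4503, -0.3633, -0.2189] [-0.1, 0.1, -100.0]
[-0.5055, -0.3889, -0.2187] [-0.1, 0.1, -110.0]
[-0.5607, -0.4145, -0.2186] [-0.1, 0.1, -120.0]
[-0.6159, -0.4401, -0.2185] [-0.1, 0.0, -130.0]
[-0.671, -0.4656, -0.2184] [-0.1, 0.0, -133.6]
[-0.7262, -0.4912, -0.1882] [-0.1, 0.0, -133.6]
[-0.7592, -0.5065, -0.1482] [-0.1, 0.0, -133.6]
[-0.7591, -0.5065, -0.0982] [-0.1, 0.0, -133.6]
[-0.759, -0.5065, -0.0682] [-0.1, 0.0, -133.6]
[-0.759, -0.5065, -0.0682] [-0.1, 0.0, -133.6]
```

Request:
{"name": "step_arm", "arguments": {"gripper": [-1,-1,-1,-1,-1,-1,-1,-1,-1,-1,-1,-1,-1,-1,-1,-1,-1,-1,-1,-1], "linear": [[0,0,-0.06],[-0.024,-0.028,-0.11],[-0.065,-0.065,-0.15],[-0.112,-0.104,-0.18],[-0.158,-0.143,-0.2],[-0.205,-0.182,-0.22],[-0.251,-0.22,-0.22],[-0.298,-0.259,-0.22],[-0.344,-0.298,-0.22],[-0.395,-0.338,-0.22],[-0.45,-0.363,-0.22],[-0.506,-0.389,-0.22],[-0.561,-0.415,-0.22],[-0.616,-0.44,-0.22],[-0.671,-0.466,-0.22],[-0.726,-0.491,-0.19],[-0.759,-0.507,-0.15],[-0.759,-0.507,-0.1],[-0.759,-0.507,-0.07],[-0.759,-0.507,-0.07]], "delta_rot": [[0,0,0],[0,0,-10],[0,0,-20],[0,0,-30],[0,0,-40],[0,0,-50],[0,0,-60],[0,0,-70],[0,0,-80],[0,0,-90],[0,0,-100],[0,0,-110],[0,0,-120],[0,0,-130],[0,0,-133.6],[0,0,-133.6],[0,0,-133.6],[0,0,-133.6],[0,0,-133.6],[0,0,-133.6]]}}

```text
time: 2.6
eef_pos: [0.4647, 0.2154, 0.2976]
tcp_rot: [0.87, 0.493, -0.004, -0.001]
contact_force: [-0.2, 0.0, 0.5]
opening: 0.998
```

Run:
```python
from h import *
import pickle
s=ctrl.get_state(); print(s['time'],s['eef_pos'],s['qpos'].round(2),R.from_quat(s['tcp_rot']).as_matrix().round(3))
c=cam('wrist','w1.png'); pickle.dump(c,open('w1.pkl','wb')); V=np.array(c["view"]); print(c['fx'],-V[:3,:3].T@V[:3,3],V[2,:3])
```

```text
2.6 [0.46469621 0.21540305 0.29762045] [ 0.24 -0.12  1.89  0.    1.38 -0.79] [[ 0.515  0.857 -0.007]
 [ 0.857 -0.515 -0.002]
 [-0.005 -0.005 -1.   ]]
334.24912624636374 [0.39431677 0.25770785 0.4402499 ] [ 0.26752801 -0.16827235 -0.94874295]
```

View pics/w1.png

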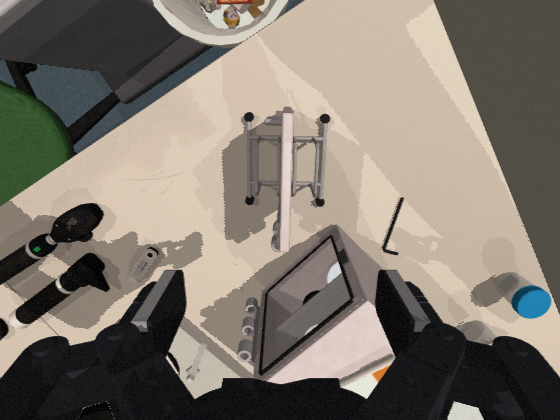

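The wrist view shows the door's top edge from (288,108) to (283,250), and the cabinet's three knuckles near (250,303), (248,328) and (245,353). I'll measure from this view and enlarge it around the hinge.

Run:
```python
from h import *
import pickle
c=pickle.load(open('w1.pkl','rb'))
b=cv2.cvtColor(c['frame'],cv2.COLOR_RGB2BGR)
a=cv2.resize(b[95:265,235:335],None,fx=3.5,fy=3.5,interpolation=cv2.INTER_CUBIC)
d=cv2.resize(b[285:375,215:285],None,fx=6,fy=6,interpolation=cv2.INTER_CUBIC)
o=np.zeros((600,780,3),np.uint8);o[:595,:350]=a[:595];o[:540,355:775]=d;cv2.imwrite('pics/w1z.png',o)
A,B=onz(c,288,108,.151),onz(c,283,250,.151);d=B-A
print(A,B,np.linalg.norm(d),np.degrees(np.arctan2(d[1],d[0])))
for p in[(.603,.082,.15),(.603,.082,.1),(.603,.082,.05)]: print(proj(c,p))
```

```text
[0.40665308 0.25555032 0.151     ] [0.51643667 0.18499785 0.151     ] 0.13049936766216771 -32.72684281661994
[242.30184009 356.28435599]
[246.98544859 325.71162978]
[250.69383128 301.50478828]
```

View pics/w1z.png

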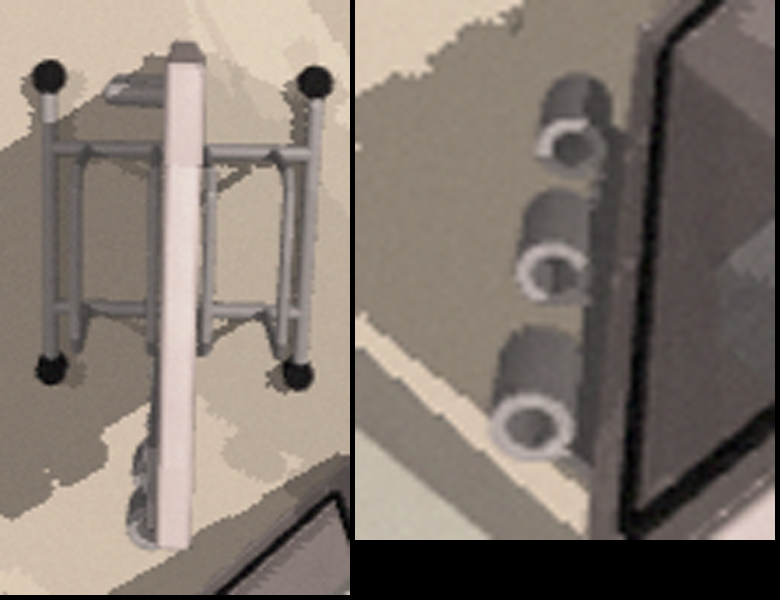

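Run:
```python
from h import *
import pickle
c=pickle.load(open('w1.pkl','rb'))
q=[onz(c,215+(x-355)/6-.42,285+y/6-.42,z) for x,y,z in[(532,427,.15),(552,272,.109),(570,145,.068)]]
print(np.round(q,4))
f=lambda x,y:onz(c,235+x/3.5-.36,95+y/3.5-.36,.151)
A,B=f(186,61),f(174.5,545);d=B-A
print(A,B,np.linalg.norm(d),np.degrees(np.arctan2(d[1],d[0])),(A+B)/2)
a=np.arctan2(d[1],d[0]);
m=(A+B)/2
print('tcp above',m,'x yaw',np.degrees(a)+90)
m[2]=.20; n=m.copy(); n[2]=.119
rows([m,n],[np.degrees(a)+90]*2)
```

```text
[[0.6034 0.084  0.15  ]
 [0.6028 0.0838 0.109 ]
 [0.6025 0.0838 0.068 ]]
[0.40937072 0.25373053 0.151     ] [0.51749136 0.18603405 0.151     ] 0.1275652243900185 -32.051498695776495 [0.46343104 0.21988229 0.151     ]
tcp above [0.46343104 0.21988229 0.151     ] x yaw 57.948501304223505
[0.0026, -0.0042, 0.1004] [-0.1, 0.1, 1.1]
[0.0027, -0.0041, 0.1814] [-0.1, 0.1, 1.1]
```

Request:
{"name": "step_arm", "arguments": {"gripper": [-1,-1,-1,-1,-1,-1,0.9,0.9,0.9,0.9,0.9,0.9,0.9,0.9], "linear": [[0.003,-0.004,0.05],[0.003,-0.004,0.1],[0.003,-0.004,0.14],[0.003,-0.004,0.165],[0.003,-0.004,0.18],[0.003,-0.004,0.18],[0.003,-0.004,0.18],[0.003,-0.004,0.18],[0.003,-0.004,0.18],[0.003,-0.004,0.18],[0.003,-0.004,0.18],[0.003,-0.004,0.18],[0.003,-0.004,0.18],[0.003,-0.004,0.18]], "delta_rot": [[0,0,1],[0,0,1],[0,0,1],[0,0,1],[0,0,1],[0,0,1],[0,0,1],[0,0,1],[0,0,1],[0,0,1],[0,0,1],[0,0,1],[0,0,1],[0,0,1]], "grip_force": 40}}

```text
time: 4.4
eef_pos: [0.4648, 0.2202, 0.1217]
tcp_rot: [0.875, 0.485, 0.0, 0.0]
contact_force: [-0.8, -0.1, 4.3]
opening: 0.109
```

Run:
```python
from h import *
s=ctrl.get_state(); print(s['time'],s['eef_pos'],s['opening'],s['contact_force'],R.from_quat(s['tcp_rot']).as_matrix().round(4))
cam('wrist','w2.png')
```

```text
4.4 [0.46479555 0.22023259 0.12166237] 0.10944150914629858 [-0.82936224 -0.09161983  4.33892242] [[ 5.298e-01  8.481e-01  3.000e-04]
 [ 8.481e-01 -5.298e-01 -2.000e-04]
 [-0.000e+00  3.000e-04 -1.000e+00]]
```

Run:
```python
from h import *
a=np.radians(14); u=np.array([np.cos(a),np.sin(a)]); v=np.array([-u[1],u[0]])
o=np.array([.603,.084])-.077*u+.0065*v+.001*u
print('final tcp',o)
p=o-.05*u
s=ctrl.get_state()['eef_pos']; x=lambda q,z:[*q,z]
W=[x(s[:2],z) for z in(.14,.17,.20,.22)]; Y=[58]*4
for k in(1,2,3,4,5): W.append(x(s[:2]+(p-s[:2])*k/5,.22)); Y.append(58+46*k/5)
W+= [x(p,.19),x(p,.16),x(p,.141),x(p,.141),x(p,.141)];Y+=[104]*5
rows(W,Y)
```

```text
final tcp [0.52768503 0.07192086]
[0.0, 0.0, -0.0183] [0.0, -0.0, 0.0]
[0.0, 0.0, -0.0483] [0.0, -0.0, 0.0]
[0.0, 0.0, -0.0783] [0.0, -0.0, 0.0]
[0.0, 0.0, -0.0983] [0.0, -0.0, 0.0]
[-0.0257, 0.0195, -0.0983] [0.0, -0.0, -9.2]
[-0.0514, 0.0389, -0.0983] [0.0, 0.0, -18.4]
[-0.0771, 0.0583, -0.0983] [0.0, 0.0, -27.6]
[-0.1028, 0.0778, -0.0983] [0.0, 0.0, -36.8]
[-0.1285, 0.0972, -0.0983] [0.0, 0.0, -46.0]
[-0.1285, 0.0972, -0.0683] [0.0, 0.0, -46.0]
[-0.1285, 0.0972, -0.0383] [0.0, 0.0, -46.0]
[-0.1285, 0.0972, -0.0193] [0.0, 0.0, -46.0]
[-0.1285, 0.0972, -0.0193] [0.0, 0.0, -46.0]
[-0.1285, 0.0972, -0.0193] [0.0, 0.0, -46.0]
```

Request:
{"name": "step_arm", "arguments": {"gripper": [0.9,0.9,0.9,0.9,0.9,0.9,0.9,0.9,0.9,0.9,0.9,0.9,0.9,0.9,0.9,0.9,0.9,0.9], "linear": [[0,0,-0.01],[0,0,-0.03],[0,0,-0.05],[0,0,-0.07],[0,0,-0.09],[0,0,-0.1],[0,0,-0.1],[-0.013,0.01,-0.1],[-0.026,0.02,-0.1],[-0.039,0.029,-0.1],[-0.051,0.039,-0.1],[-0.064,0.049,-0.1],[-0.077,0.058,-0.1],[-0.09,0.068,-0.1],[-0.103,0.078,-0.1],[-0.116,0.088,-0.1],[-0.1285,0.097,-0.1],[-0.1285,0.097,-0.1]], "delta_rot": [[0,0,0],[0,0,0],[0,0,0],[0,0,0],[0,0,0],[0,0,0],[0,0,0],[0,0,-4.6],[0,0,-9.2],[0,0,-13.8],[0,0,-18.4],[0,0,-23],[0,0,-27.6],[0,0,-32.2],[0,0,-36.8],[0,0,-41.4],[0,0,-46],[0,0,-46]]}}

```text
time: 6.7
eef_pos: [0.4781, 0.0594, 0.2199]
tcp_rot: [0.617, 0.787, -0.001, -0.001]
contact_force: [-0.6, 0.2, -4.3]
opening: 0.111
```

Run:
```python
from h import *
import pickle
s=ctrl.get_state(); print(s['time'],s['eef_pos'],s['opening'],s['contact_force'],R.from_quat(s['tcp_rot']).as_matrix().round(4))
C={n:cam(n) for n in('wrist','top','scene')}; pickle.dump(C,open('c3.pkl','wb'))
b=C['wrist']['frame'][:,:,::-1]; cv2.imwrite('pics/w3.png',b)
```

```text
6.7 [0.47812398 0.05937895 0.21990303] 0.1109098961711352 [-0.62598045  0.16133698 -4.31692345] [[-2.393e-01  9.709e-01 -2.500e-03]
 [ 9.710e-01  2.393e-01  4.000e-04]
 [ 1.000e-03 -2.300e-03 -1.000e+00]]
```

View pics/w3.png

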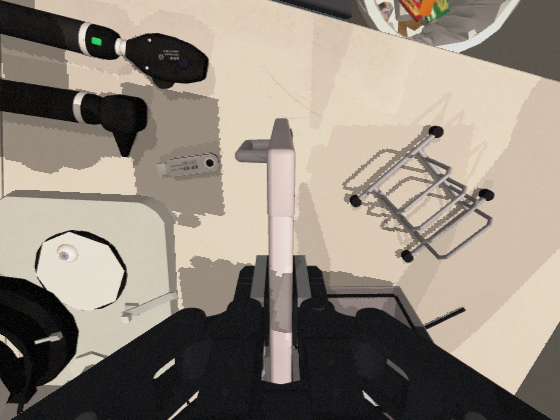

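The door is held; in the wrist view its top edge runs from (282,150) at the back to (282,383) at the front. Next I check it for tilt in the grip.

Run:
```python
from h import *
import pickle
C=pickle.load(open('c3.pkl','rb')); s=ctrl.get_state(); t=s['eef_pos']; M=R.from_quat(s['tcp_rot']).as_matrix()
u=M[:,1]; n=M[:,0]; up=-M[:,2]; print('door yaw',np.degrees(np.arctan2(u[1],u[0])))
w=C['wrist']; c0=t+.0293*up-.001*u
for k in(-.065,.065): print('top end pred',proj(w,c0+k*u))
k=lambda h:c0+.077*u-.0065*n+(h-.140)*up
for nm in('top','scene'):
  c=C[nm]; print(nm,[proj(c,p).round(1) for p in(c0-.065*u,c0+.065*u,c0-.065*u-.14*up,c0+.065*u-.14*up,k(.1),k(.04))])
a=cv2.resize(C['top']['frame'][165:285,170:270,::-1],None,fx=4,fy=4,interpolation=cv2.INTER_CUBIC)
b=cv2.resize(C['scene']['frame'][115:265,200:300,::-1],None,fx=3.9,fy=3.9,interpolation=cv2.INTER_CUBIC)
o=np.zeros((600,800,3),np.uint8);o[:480,:400]=a;o[:585,405:795]=b;cv2.imwrite('pics/z3.png',o)
```

```text
door yaw 13.949718297401102
top end pred [284.15027439 147.51500328]
top end pred [283.96255463 431.17785563]
top [array([250.8, 268.5]), array([237.8, 217.6]), array([254.4, 270.5]), array([242.8, 225. ]), array([240.6, 214.8]), array([242.7, 218.1])]
scene [array([215.1, 179.9]), array([255.2, 157.6]), array([219.7, 218.9]), array([256.4, 196.4]), array([260.5, 168.6]), array([260.9, 185.1])]
```

View pics/z3.png

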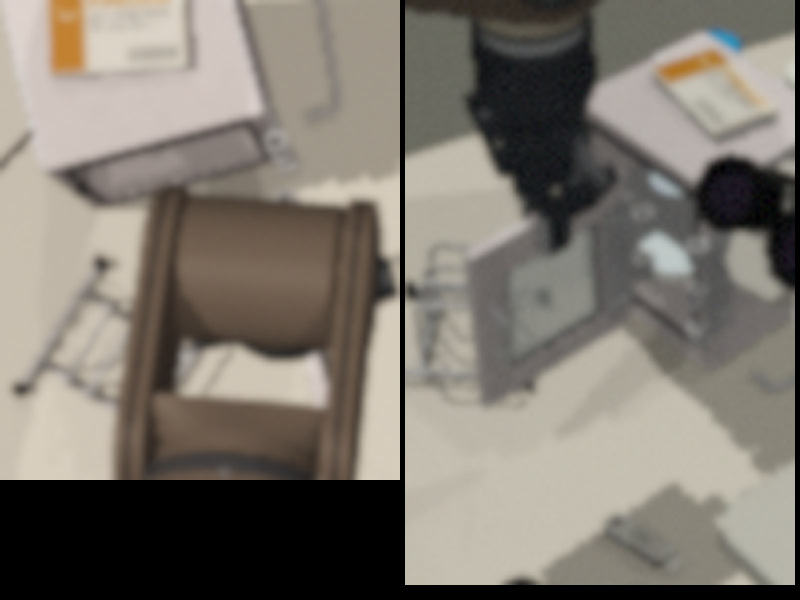

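Run:
```python
from h import *
import pickle
C=pickle.load(open('c3.pkl','rb')); s=ctrl.get_state(); t=s['eef_pos']; M=R.from_quat(s['tcp_rot']).as_matrix()
u=M[:,1]; n=M[:,0]; up=-M[:,2]; w=C['wrist']
for tilt in(-4,-2,0,2,4):
  Q=R.from_rotvec(np.radians(tilt)*n).as_matrix(); g=t+.0187*up
  P=lambda x,y,z:proj(w,g+Q@(x*u-.001*u+y*n+(z-.1294)*up)).round(1)
  print(tilt,'top',P(-.065,-.005,.14),P(-.065,.005,.14),'bot',P(-.065,-.005,0),P(-.065,.005,0),'pull',P(-.055,-.023,.095))
a=cv2.resize(w['frame'][105:185,225:305,::-1],None,fx=7,fy=7,interpolation=cv2.INTER_CUBIC);cv2.imwrite('pics/w3z.png',a)
```

```text
-4 top [269.6 143.8] [298.4 143.7] bot [275.5 129.6] [288.8 129.5] pull [235.7 157.7]
-2 top [269.4 145.5] [298.7 145.4] bot [275.5 123.5] [288.9 123.5] pull [235.1 155.7]
0 top [269.2 147.6] [299.1 147.5] bot [275.4 117.4] [289.  117.4] pull [234.5 153.9]
2 top [269.  149.9] [299.4 149.8] bot [275.3 111.3] [289.1 111.2] pull [233.8 152.1]
4 top [268.8 152.6] [299.8 152.5] bot [275.2 105. ] [289.3 105. ] pull [233.1 150.5]
```

View pics/w3z.png

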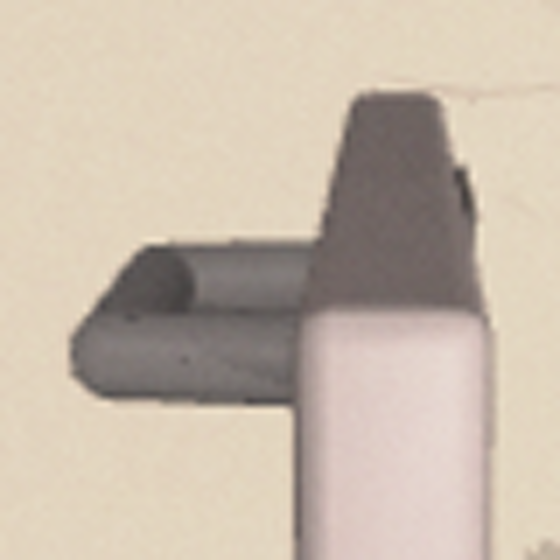

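Request:
{"name": "step_arm", "arguments": {"gripper": [0.9,0.9,0.9,0.9,0.9,0.9,0.9,0.9,0.9,0.9,0.9,0.9,0.9,0.9], "linear": [[0,0,0.015],[0,0,0.03],[0,0,0.045],[0,0,0.06],[0,0,0.072],[0,0,0.079],[0,0,0.079],[0,0.01,0.079],[0,0.02,0.079],[0,0.028,0.079],[0,0.035,0.079],[0,0.04,0.079],[0,0.041,0.079],[0,0.041,0.079]], "delta_rot": [[0,0,0],[0,0,0],[0,0,0],[0,0,0],[0,0,0],[0,0,0],[0,0,0],[0,0,0],[0,0,0],[0,0,0],[0,0,0],[0,0,0],[0,0,0],[0,0,0]]}}

```text
time: 8.6
eef_pos: [0.5184, 0.0698, 0.1422]
tcp_rot: [0.616, 0.788, -0.0, -0.0]
contact_force: [-0.3, -0.5, -4.3]
opening: 0.105
```

Run:
```python
from h import *
import pickle
s=ctrl.get_state(); print(s['time'],s['eef_pos'],s['opening'],s['contact_force'],R.from_quat(s['tcp_rot']).as_matrix().round(4))
C={n:cam(n) for n in('top','scene','wrist')}; pickle.dump(C,open('c4.pkl','wb'))
fr=np.mean([cam('scene')['frame'] for _ in range(4)],0).astype(np.uint8); C['scene']['frame']=fr; pickle.dump(C,open('c4.pkl','wb'))
M=R.from_quat(s['tcp_rot']).as_matrix();u=M[:,1]; n=M[:,0]; up=-M[:,2]
k=lambda h:s['eef_pos']+.0293*up+.077*u-.0065*n+(h-.140)*up
for h in(.1,.081,.059,.04): print('door kn',h,k(h).round(4),proj(C['scene'],k(h)).round(1),proj(C['top'],k(h)).round(1))
for z in(.15,.132,.109,.091,.068,.05): print('cab',z,proj(C['scene'],(.603,.0838,z)).round(1),proj(C['top'],(.603,.0838,z)).round(1))
a=cv2.resize(C['top']['frame'][180:240,215:265,::-1],None,fx=7,fy=7,interpolation=cv2.INTER_CUBIC)
b=cv2.resize(C['scene']['frame'][145:215,235:290,::-1],None,fx=8,fy=8,interpolation=cv2.INTER_CUBIC)
o=np.zeros((600,800,3),np.uint8);o[:420,:350]=a;o[:560,355:795]=b;cv2.imwrite('pics/z4.png',o)
```

```text
8.6 [0.51842221 0.06984874 0.14220811] 0.1050944072169492 [-0.28900631 -0.48139235 -4.30544471] [[-2.420e-01  9.703e-01 -4.000e-04]
 [ 9.703e-01  2.420e-01 -0.000e+00]
 [ 1.000e-04 -4.000e-04 -1.000e+00]]
door kn 0.1 [0.5947 0.0822 0.1315] [272.4 183.2] [239.7 204.4]
door kn 0.081 [0.5947 0.0822 0.1125] [272.4 188.2] [240.3 205.5]
door kn 0.059 [0.5947 0.0822 0.0905] [272.4 193.7] [241.  206.9]
door kn 0.04 [0.5947 0.0822 0.0715] [272.4 198.4] [241.7 208. ]
cab 0.15 [274.7 177.1] [238.4 200.2]
cab 0.132 [274.7 181.8] [239.  201.4]
cab 0.109 [274.6 187.8] [239.8 202.8]
cab 0.091 [274.6 192.3] [240.4 203.9]
cab 0.068 [274.6 198. ] [241.2 205.3]
cab 0.05 [274.6 202.4] [241.8 206.4]
```

View pics/z4.png

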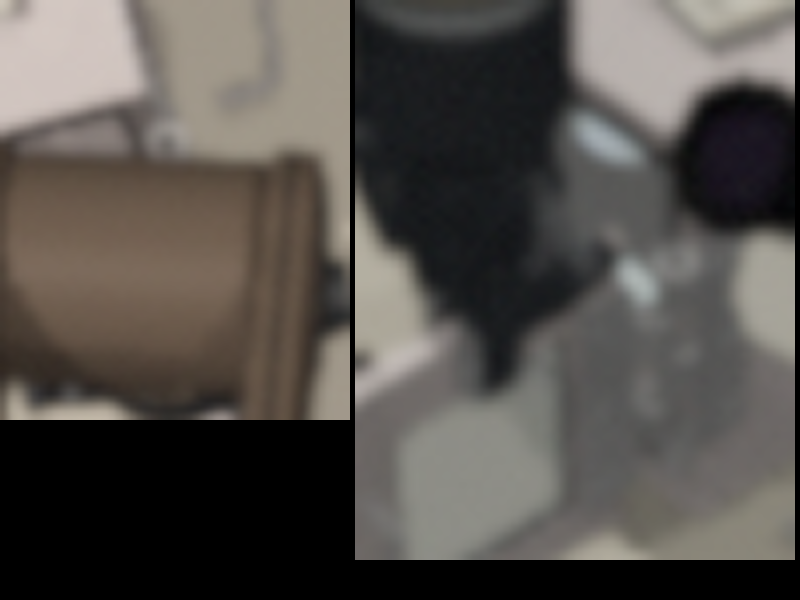

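In the scene crop the cabinet's upper ring is at (675,255), which is pixel (275,177) and matches my axis to within 0.3 px. The door knuckle stands about 8.5 mm short and 1.5 mm high. I'll lower it, advance, then feel for the 1.5 mm stop.

Request:
{"name": "step_arm", "arguments": {"gripper": [0.9,0.9,0.9,0.9,0.9,0.9,0.9], "linear": [[0,0,0.0015],[0,0.002,0.0015],[0,0.004,0.0015],[0,0.006,0.0015],[0,0.008,0.0015],[0,0.0085,0.0015],[0,0.0085,0.0015]], "delta_rot": [[0,0,0],[0,0,0],[0,0,0],[0,0,0],[0,0,0],[0,0,0],[0,0,0]]}}

```text
time: 9.82
eef_pos: [0.5269, 0.0719, 0.1408]
tcp_rot: [0.616, 0.788, -0.0, -0.0]
contact_force: [-0.0, 0.8, -3.4]
opening: 0.108
```

Request:
{"name": "step_arm", "arguments": {"gripper": [0.9,0.9,0.9], "linear": [[0,0.0005,0],[0,0.001,0],[0,0.001,0]], "delta_rot": [[0,0,0],[0,0,0],[0,0,0]]}}

```text
time: 10.2
eef_pos: [0.5278, 0.0721, 0.1408]
tcp_rot: [0.616, 0.788, 0.0, 0.0]
contact_force: [-0.0, -0.0, -2.9]
opening: 0.11
```

Request:
{"name": "step_arm", "arguments": {"gripper": [0.9,0.9,0.9], "linear": [[0,0.0005,0],[0,0.001,0],[0,0.001,0]], "delta_rot": [[0,0,0],[0,0,0],[0,0,0]]}}

```text
time: 10.58
eef_pos: [0.5288, 0.0724, 0.1408]
tcp_rot: [0.616, 0.788, 0.0, 0.0]
contact_force: [-0.6, 0.3, -3.8]
opening: 0.108
```

Request:
{"name": "step_arm", "arguments": {"gripper": [0.9,0.9,0.9], "linear": [[0,0.0005,0],[0,0.001,0],[0,0.001,0]], "delta_rot": [[0,0,0],[0,0,0],[0,0,0]]}}

```text
time: 10.95
eef_pos: [0.5297, 0.0726, 0.1408]
tcp_rot: [0.616, 0.788, -0.0, -0.0]
contact_force: [-0.7, -0.1, -3.2]
opening: 0.111
```

Request:
{"name": "step_arm", "arguments": {"gripper": [0.9,0.9,0.9], "linear": [[0,0.0005,0],[0,0.001,0],[0,0.001,0]], "delta_rot": [[0,0,0],[0,0,0],[0,0,0]]}}

```text
time: 11.32
eef_pos: [0.5297, 0.0726, 0.1408]
tcp_rot: [0.616, 0.788, -0.001, -0.001]
contact_force: [-5.4, -1.0, -0.3]
opening: 0.109
```

Run:
```python
from h import *
import pickle
s=ctrl.get_state(); print(s['time'],s['eef_pos'],s['contact_force'],s['wrist_torque'])
C={n:cam(n) for n in('top','scene','wrist')}
C['scene']['frame']=np.mean([cam('scene')['frame'] for _ in range(4)],0).astype(np.uint8); pickle.dump(C,open('c5.pkl','wb'))
b=cv2.resize(C['scene']['frame'][160:215,250:290,::-1],None,fx=10,fy=10,interpolation=cv2.INTER_CUBIC)
w=cv2.resize(C['wrist']['frame'][105:185,225:275,::-1],None,fx=7,fy=7,interpolation=cv2.INTER_CUBIC)
o=np.zeros((600,780,3),np.uint8);
b=cv2.normalize(b,None,0,255,cv2.NORM_MINMAX); o[:550,:400]=b;o[:560,410:760]=w;cv2.imwrite('pics/z5.png',o)
```

```text
11.325 [0.52969787 0.07264409 0.14081083] [-5.38124396 -0.98060557 -0.29598563] [-0.2250225   0.72485109 -0.071389  ]
```

View pics/z5.png

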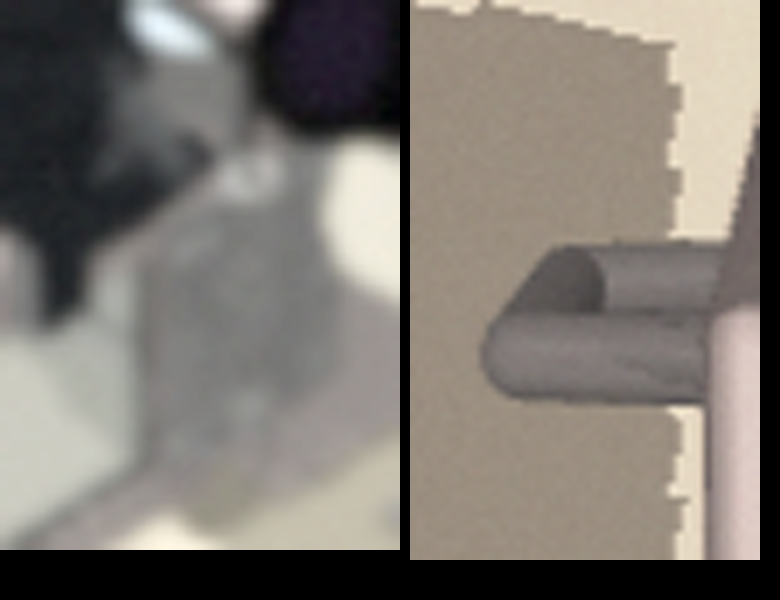

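Contact came at TCP (0.5297, 0.0726) with about 5 N, the expected stop. Alignment is 1.5 mm back from there, so I back off 2.5 mm in command (1 mm of that is push) and ease the grip.

Request:
{"name": "step_arm", "arguments": {"gripper": [0.9,0.9,0.9,0.9,0.9,0.9,0.9,0.9], "linear": [[0,-0.001,0],[0,-0.002,0],[0,-0.0025,0],[0,-0.0025,0],[0,-0.0025,0],[0,-0.0025,0],[0,-0.0025,0],[0,-0.0025,0]], "delta_rot": [[0,0,0],[0,0,0],[0,0,0],[0,0,0],[0,0,0],[0,0,0],[0,0,0],[0,0,0]], "grip_force": 30}}

```text
time: 12.68
eef_pos: [0.5283, 0.0723, 0.1408]
tcp_rot: [0.616, 0.788, -0.0, -0.0]
contact_force: [-0.5, 0.6, -4.1]
opening: 0.11
```

Run:
```python
from h import *
import pickle
s=ctrl.get_state(); print(s['time'],s['eef_pos'],s['contact_force'],s['wrist_torque'],s['dq'].round(4))
C={n:cam(n) for n in('top','scene','wrist')}; pickle.dump(C,open('c6.pkl','wb'))
C3=pickle.load(open('c3.pkl','rb'))
# same door-in-tool view before and after the contact: shift of the door in the grip (px)
g=[cv2.cvtColor(c['wrist']['frame'],cv2.COLOR_RGB2GRAY) for c in(C3,C)]
r=cv2.matchTemplate(g[1][110:215,215:315],g[0][130:200,232:298],cv2.TM_CCOEFF_NORMED); _,v,_,m=cv2.minMaxLoc(r); print('door shift px',m[0]-17,m[1]-20,v)
top=C['top']; ax=np.array([s['eef_pos'][0]+.0763,s['eef_pos'][1]+.0124,.15]); print('axis now',ax,proj(top,ax),proj(C['scene'],ax))
t=cv2.resize(top['frame'][190:212,225:253,::-1],None,fx=20,fy=20,interpolation=cv2.INTER_CUBIC)
q=((proj(top,ax)-[225,190]+.5)*20).astype(int); cv2.drawMarker(t,tuple(map(int,q)),(0,0,255),0,20,1); cv2.imwrite('pics/z6.png',t)
```

```text
12.675 [0.52827942 0.07225477 0.14082096] [-0.50607116  0.55654953 -4.1074845 ] [-0.01862942  0.08733304  0.02305939] [-0.0009  0.0006 -0.0011 -0.      0.0004  0.0016]
door shift px 0 0 0.6895231008529663
axis now [0.60457942 0.08465477 0.15      ] [238.08176519 199.617811  ] [275.03863231 176.73085008]
```

View pics/z6.png

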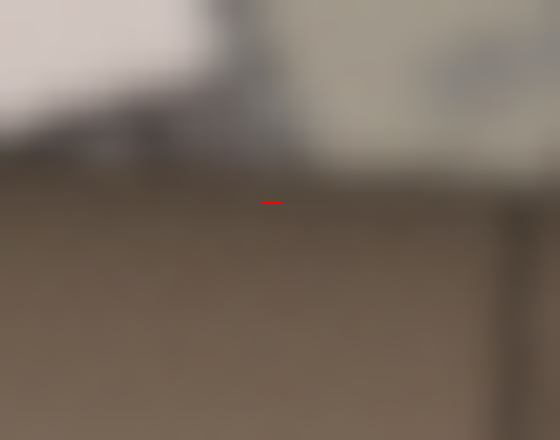

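Run:
```python
from h import *
import pickle
print(cv2.cvtColor(pickle.load(open('scene.pkl','rb'))['frame'],cv2.COLOR_RGB2GRAY)[172:183,268:283])
print(cv2.cvtColor(pickle.load(open('c5.pkl','rb'))['scene']['frame'],cv2.COLOR_RGB2GRAY)[172:183,268:283])
print(cv2.cvtColor(pickle.load(open('top.pkl','rb'))['frame'],cv2.COLOR_RGB2GRAY)[194:206,232:246])
```

```text
[[ 95  97 100 103 103  95  83  82  84  71  48  31  24  22  21]
 [ 89  91  95  98  99  94  86  89  98  92  75  56  41  38  34]
 [ 93  90  93  93  96  94  91  98 109 105  93  80  72  65  69]
 [112  97  92  95 100 102 105 113 121 118 106  96  90  87  94]
 [139 118 103 101 111 115 117 127 136 128 112  98  96  96 107]
 [171 152 126 115 121 128 125 128 135 130 112  95  97  98 113]
 [190 177 156 134 128 132 131 129 130 121 106  95  92  98 116]
 [198 193 179 158 137 127 129 128 120 110  96  90  90 101 125]
 [200 198 192 175 147 120 113 110 108  97  87  86  89 102 129]
 [200 199 196 184 157 121 100  98  96  90  89  86  90 105 130]
 [200 200 197 189 166 131 103  93  91  88  87  87  89 102 127]]
[[ 83  87  91  92  88  78  69  68  71  60  40  27  17  16  17]
 [ 68  70  83  91  88  79  70  75  83  77  61  46  38  33  37]
 [ 56  56  68  81  85  83  79  85  93  90  81  70  64  62  67]
 [ 58  51  54  74  90  94  96 101 108 104  91  86  83  85  94]
 [ 57  54  59  81 103 111 108 112 120 115  99  89  90  93 106]
 [ 56  62  76  96 116 123 115 113 121 116 102  90  92  95 111]
 [ 63  77  91 106 121 126 12
[... 296 characters left out ...]
7 130 118 115 117 120 127 137 143 145 144 143 138]
 [102 105 106 106 108 114 120 126 134 142 144 145 144 140]
 [ 83  88  97 101 106 116 123 128 134 141 144 145 144 142]
 [ 86  83  90  97 110 128 138 140 142 144 145 145 145 144]
 [ 97  80  81  98 122 139 144 145 150 148 145 144 145 145]
 [105  86  79 100 126 136 132 133 145 149 144 144 144 145]
 [112  96  82  99 124 129 122 125 141 146 141 142 144 145]
 [116 106  91  95 118 131 130 134 142 139 134 137 143 144]
 [118 113 103  95 107 125 133 135 134 127 124 130 139 143]
 [119 115 107  91  90 109 123 125 122 120 119 124 133 141]
 [114 110 100  88  79  98 118 127 128 125 119 119 128 138]
 [101  97  91  85  84  97 117 130 133 127 122 122 127 135]]
```

```bash
python3 -c "
from plant import ctrl
s=ctrl.get_state(); print(s['time'],s['eef_pos'],s['contact_force'],s['opening']); print(ctrl.sign_off())"
```

```text
12.825 [0.5282977  0.07223921 0.14082414] [ 0.2115851   0.09326448 -4.85064826] 0.1091298243083964
the job is handed in; nothing more can be done
None
```

I lifted the door out of the stand by its top rail, turned it to the cabinet's direction (14°) and moved its knuckles into the two gaps. I handed in at 12.8 s while still holding it at 30 N grip force. No pictures show the pin or the other loose things disturbed, but I did not check them one by one at the end.

**Fore and aft:** I felt the stop at about 5 N and backed off the stated 1.5 mm from there. At hand-in the sideways force was about 0.2 N and the arm was still.

**Height:** the door's underside is about 30 mm above the bench. The knuckles sit mid-gap to about 1 mm, inside the 2 mm play.

**Sideways:** this rests on vision only, because nothing in the hinge stops the door that way. The held bore axis is at (0.6046, 0.0847). The wrist and top views agree with it to about 0.5 mm sideways. The wrist view puts the axis about 1.7 mm farther back in x, but there I relied on the felt stop. The scene view differs by about 0.4 px, or roughly 1.6 mm. All of these are inside the 3 mm needed.

**Door in the grip:** tilt was about 0° after lifting. A last comparison found no shift, though its image match was only moderate (0.69).

**Not confirmed:** the gripper and arm hid the hinge at the end, so I could not see all five holes in line directly. I viewed 10 pictures.

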